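# Mount the stop carriage on its dovetail rail and clamp it

### The job

Slide the loose stop carriage onto the dovetail rail from the rail's open end, gently and without forcing it, until it sits home against the end stop. Then turn its black side clamp knob clockwise, feeling for the bite, until the carriage is clamped firmly but not over-tightened, and let go.

Things in the scene. Friction and masses are not known exactly. Their poses are not given: they have to be found in the camera images.
- rail: Steel dovetail rail fixed to the bench, 140 mm long, on a dark base plate 156 x 64 x 8 mm. Origin: centre of the plate's underside; x runs along the rail from its open end (mouth) to the end stop, z up. The dovetail is 24 to 36 mm above the bench: 28.6 mm wide at the bottom, flaring to 35.6 mm, then upright edges 6 mm high to the flat top. Below it a 22 mm neck.
- rail_mouth (a point): Middle of the rail's open end, at the level of its flat top (36 mm above the bench); axes as the rail's. The first 12 mm from here are a tapered lead-in: at the very end 2.5 mm narrower each side and 2 mm lower.
- stop: End stop: a dark steel saddle 16 mm long and 50 mm wide across the rail, 24 to 55 mm above the bench, set at a place that differs each time (face 85 to 117 mm from the mouth) and held fast there. Origin under its working face at bench level, axes as the rail's. Pushing on it with over 40 N is ramming.
- stop_face (a point): Middle of the end stop's working face, which looks back to the mouth (-x), at the level of the rail's flat top; axes as the rail's. The carriage is home when carriage_nose is at this point.
- carriage: Loose aluminium carriage, 0.4 to 0.6 kg, standing on its two jaws. Origin: centre of its underside; x: its sliding direction; z up. Plate 70 (x) x 60 (y) mm at z 15 to 27 mm; under it the dovetail channel along x, with 1.3 mm side play each way and 3 mm of lift on the rail. Seated, its x is along the rail's x, its origin 21 mm above the bench. A lug on the -y side carries the knob.
- carriage_nose (a point): Middle of the carriage's front end, at the level of the plate's underside: x = +35 mm, z = 15 mm from the carriage's origin; axes as the carriage's. The underside slides on the rail's flat top.
- carriage_block (a point): Centre of the steel block that stands on the plate, the place to hold the carriage: 24 (x) x 40 (y) x 34 mm high, over the carriage's origin, from 27 to 61 mm above it (this point 44 mm). Axes as the carriage's. Best gripped across its 24 mm, one finger in front and one behind along x, tips clear of the plate.
- knob_grip (a point): Centre of the knob's black bar wing, the place to grip: bar 46 mm long, 11 mm thick, 26 mm high, its centre 62 mm above the carriage's origin at x = 0, y = -60 mm; it turns about the upright line through this point. x axis along the bar, y across it; at knob 0 the bar lies along the carriage's x. Beneath it is a round 26 mm collar.
- knob (a joint): Clamp knob, rad: 0 slack (starts 0 to 0.15), grows clockwise from above; stays where left. Friction about 0.2 N m. Drives a pad (clamp_pad_c0) 7 mm per rad at the rail's edge from a hidden setback: it first shifts the carriage by its play (2 to 6 N), then bites, between 0.5 and 1.4 rad. Then 10 N at the pad add 0.07 N m, and 0.03 rad about 10 N. Firm: 10 to 40 N; aim for 25.

How it is judged:
On the way, in this order (a step that is already met when the one before it is completed fails the run):
1. the carriage is on the rail, home against the stop (x of carriage_nose in the frame of stop_face above -0.0025 m and y of carriage_nose in the frame of stop_face between -0.004 and 0.004 m and z of carriage_nose in the frame of stop_face between -0.003 and 0.003 m and angle between the x axis of carriage and the x axis of rail, either way round below 0.1 rad), for 0.2 s.
2. the clamp is tightened: its pad (clamp_pad_c0) presses on the rail (contact force between clamp_pad_c0 and rail above 10 N), for 0.2 s.
At the end, for the whole second after the job is handed in: The carriage is threaded on the rail, home against the stop face (gap at most 3 mm, within 4 mm sideways, 3 mm in height and 0.1 rad of the rail's line), the clamp pad presses on the rail with more than 10 N (and never over 40 N), the carriage is at rest and the robot has let go (x of carriage_nose in the frame of stop_face above -0.003 m and y of carriage_nose in the frame of stop_face between -0.004 and 0.004 m and z of carriage_nose in the frame of stop_face between -0.003 and 0.003 m and angle between the x axis of carriage and the x axis of rail, either way round below 0.1 rad and contact force between clamp_pad_c0 and rail above 10 N and linear speed of carriage below 0.01 m/s); the robot touches nothing.
It fails at once if the carriage is rammed against the end stop with more than 40 N (contact force between carriage and stop above 40 N).
It fails at once if the carriage is forced on the rail with more than 60 N while the clamp is still loose (contact force between carriage and rail above 60 N and value of joint knob below 0.4 rad).
It fails at once if the clamp is over-tightened: its pad presses on the rail with more than 40 N (contact force between clamp_pad_c0 and rail above 40 N).
It also fails if it takes over 72 s, if anything falls off the work surface, if the arm or the gripper's body presses on something with over 40 N, if the wrist force passes 120 N, or if a joint passes its speed limit or range.

### The arm

A 7-joint arm with a two-finger parallel gripper is mounted at the origin on the work surface; the furniture and walls round the work are solid. World frame = base frame: x ahead of the robot, y to its left, z up, the work surface at z = 0. Lengths are in m, angles in rad, forces in N, time in s.
With the tool pointing down it reaches from about 0.425 to 0.825 m from the base axis. Payload 3.6 kg.
Tool frame: the origin (TCP) lies on the centre line of the jaws, within the pads' length; the fingertips stand 25 mm ahead of it and the grasp point (between the pads) lies 6 mm ahead of it; z points along the fingers, y is the line along which they close (so a half turn about z gives the same grasp; the last joint's range is limited). The gripper opens to 93 mm and grips with 3 to 60 N. Pads are 15 mm wide; open, the fingers measure 128 mm over their backs; the gripper's body (75 mm by 188 mm) begins 65 mm behind the grasp point.
Start: joints at [-1.288, 0.615, -0.013, 1.423, 0.008, 1.103, -0.04], TCP at [0.198, 0.619, 0.244] pointing down, gripper open.
Joint ranges: [-3.12, 3.12], [-0.3, 2.06], [-1.34, 1.32], [0.26, 2.42], [-1.36, 4.5], [0.01, 1.98], [-2.84, 2.84]. Speed limits (rad/s): [2.79, 2.79, 3.14, 3.14, 3.14, 3.14, 3.14].

### API

Orientations are given as a rotation vector (axis times angle).
In Python, from plant import monitor, cams, manip gives the robot as it stands.
- The arm moves only by the tool carry_out, never from a script. Its argument "deltas" is a list that holds one entry, the list of rows, each a list of 7 numbers: the shift along the tool's x, y, z as a fraction of full scale, then the turn, a rotation vector about the tool's x, y, z as a fraction of full scale, then the opening, from 0 (shut) to 1 (fully open). In form: [[[tx, ty, tz, rx, ry, rz, gripper], ...]]. A call has 1 to 10 rows; each row is the pose to reach, as a shift and turn from the pose commanded when the call began, along the tool's axes at that moment; what a row does not reach only later rows make up. Full scale, the value 1, is 0.3 m for a shift and 1.5 rad for a turn. A row lasts 1/10 s, in which the tool goes at most 50 mm and 8.59 degrees, less where a joint would pass 70% of its speed; a pose out of reach is approached as far as the arm can. A call with a number of a shift or a turn outside -1 to 1 is refused whole. A call with a gripper value outside its range is refused whole. The fingers move at their own pace and stop on an object; "force" is the grip in N (left out, the last holds). Time passes only in rows, so rows that repeat a pose let the fingers close. It gives the time, the measured TCP pose, the force, the opening and the grip force at its end, in the units of the state.
- monitor.get_state(): the state, without advancing time (a new reading comes with each control period).
- cams.snapshot(name): name is "side" or "top"; returns a dict with "frame" (400x640x3 uint8, red, green, blue), "fx", "fy", "cx", "cy" (pixels), "k1" (the pictures are not rectified: a ray, as slopes to the right and down, at radius r is drawn at 1 + k1 r^2 times it, then the intrinsics apply), "rvec" (rotation vector, rad) and "tvec" (3), from world to camera coordinates, as OpenCV has them. Camera axes: x right, y down, z forward; pixel columns grow to the right and rows downward; lengths in m; the calibration is good to about 2 mm. A picture is of the moment at which its call begins. There is no depth.
- manip.hand_in(): hands the job in; it is judged then, once.
The state is a dict: "time_s": time; "joint_positions": joint angles; "qvel": joint speeds; "joint_efforts": joint torques, N m; "tcp_pos": TCP position; "tool_rot": TCP orientation; "ft_force": force on the tool from outside, world axes, zero at the start; "moment": the same for the moment, N m; "gripper_width": finger opening in m; "gripper_force": force on a finger pad.
Only numpy, scipy, OpenCV 4.12 (cv2) and the standard library are available. Lean on these libraries where they do the work, as an engineer would, in place of code of your own. Each camera call takes 0.05 s, during which the arm holds its last target. There are 200 camera calls.

## Working session

There is one attempt and no reset: what is moved stays moved. The work goes in short steps, Python scripts to look and compute and a tool call to move; the robot and the scene stay as the last step left them, time stands still between calls to the robot, and variables do not carry over. Pictures are saved under pics/ and viewed, at most 10 in all, crops included, and the job is handed in when it is done.

Besides the shell and the picture viewer there is one more tool, called after "Emit:" by a JSON object that holds its "name" and its "arguments". carry_out: Moves the arm, as the interface text tells. Shift numbers are shares of 0.3 m and turn numbers shares of 1.5 rad, none past 1 either way. Its arguments: {"type":"object","properties":{"deltas":{"type":"array","items":{"type":"array","items":{"type":"array","items":{"type":"number","minimum":-1,"maximum":1}}}},"force":{"type":"number"}},"required":["deltas"]}

```bash
mkdir -p pics
cat > h.py <<'E'
import numpy as np,cv2
from plant import monitor,cams,manip
from scipy.spatial.transform import Rotation as R
def snap(n,f):
    s=cams.snapshot(n); cv2.imwrite('pics/'+f+'.png',s['frame'][:,:,::-1]); np.savez('pics/'+f+'.npz',**s); return s
def proj(s,P):
    P=np.atleast_2d(P)@R.from_rotvec(np.ravel(s['rvec'])).as_matrix().T+np.ravel(s['tvec'])
    u=P[:,:2]/P[:,2:]; u=u*(1+s['k1']*(u**2).sum(1,keepdims=True))
    return u*[s['fx'],s['fy']]+[s['cx'],s['cy']]
def pix(s,uv,z):
    u0=(np.array(uv,float)-[s['cx'],s['cy']])/[s['fx'],s['fy']]; u=u0.copy()
    for _ in range(20): u=u0/(1+s['k1']*(u@u))
    M=R.from_rotvec(np.ravel(s['rvec'])).as_matrix(); c=-M.T@np.ravel(s['tvec']); d=M.T@np.r_[u,1]
    return c+d*(z-c[2])/d[2]
def st():
    s=monitor.get_state(); m=R.from_rotvec(s['tool_rot']).as_matrix()
    print(s['time_s'],'tcp',np.round(s['tcp_pos'],4),'x',np.round(m[:,0],3),'y',np.round(m[:,1],3),'z',np.round(m[:,2],3),'F',np.round(s['ft_force'],2),'M',np.round(s['moment'],3),s['gripper_width'],s['gripper_force'],'q7',s['joint_positions'][6]); return s
E
python3 - <<'E'
from h import *
st()
for n in('top','side'):
    s=snap(n,n+'0'); M=R.from_rotvec(np.ravel(s['rvec'])).as_matrix(); print(n,-M.T@np.ravel(s['tvec']),s['fx'],s['k1'])
E
```

```text
0.0 tcp [0.198  0.6184 0.2425] x [-0.952  0.305 -0.   ] y [ 0.305  0.952 -0.003] z [-0.001 -0.002 -1.   ] F [ 0.88 -0.3  -1.2 ] M [-0.03   0.011 -0.032] 0.09282661942444728 0.0 q7 -0.04040653100526452
top [ 0.45959619 -0.11584256  0.90743986] 370.3552528118287 0.007543626247337774
side [0.22070418 0.45872507 0.62533259] 444.8429004691994 -0.05932676965946322
```

View pics/top0.png

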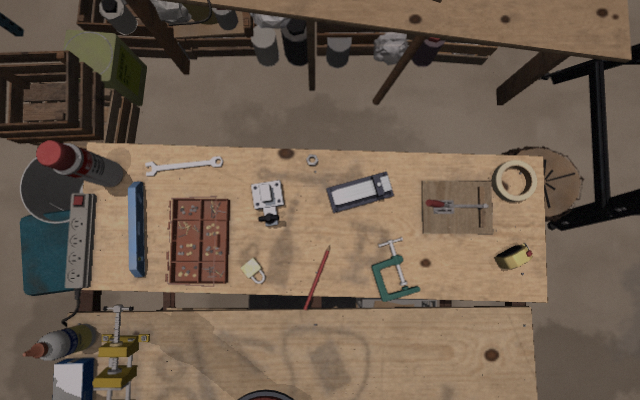

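View pics/side0.png

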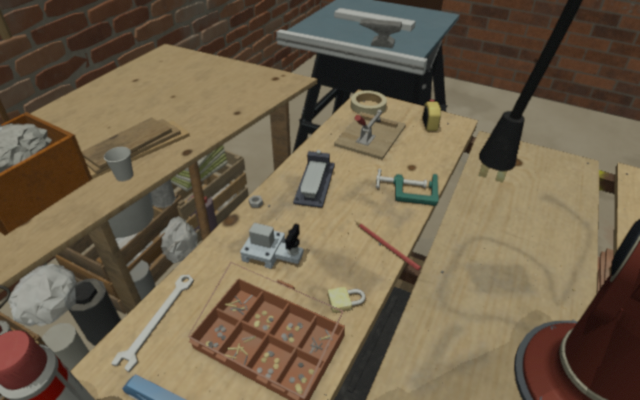

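Run:
```python
import cv2
a=cv2.imread('pics/top0.png')[160:240,240:400]; b=cv2.imread('pics/side0.png')[140:275,230:340]
cv2.imwrite('pics/t0c.png',cv2.resize(a,None,fx=5,fy=5,interpolation=cv2.INTER_CUBIC))
cv2.imwrite('pics/s0c.png',cv2.resize(b,None,fx=4.4,fy=4.4,interpolation=cv2.INTER_CUBIC))
```

```text
(no output)
```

View pics/t0c.png

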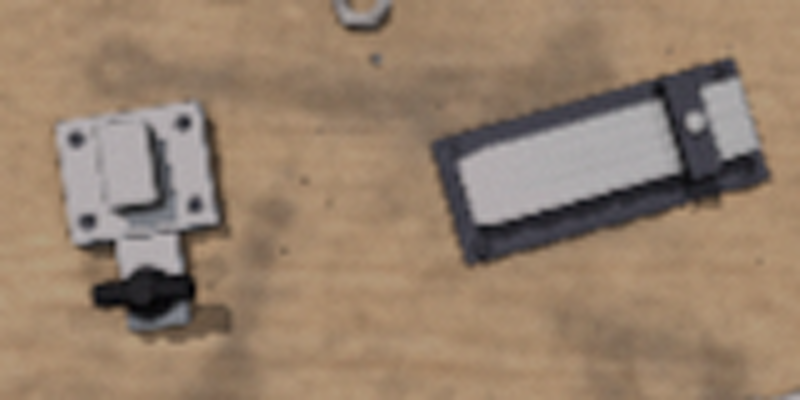

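View pics/s0c.png

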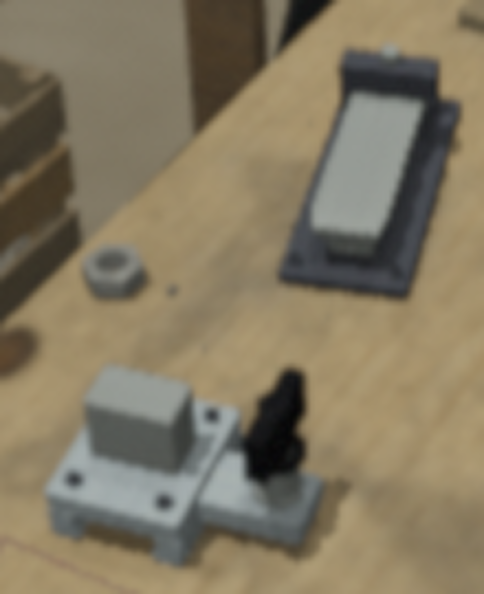

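```bash
cat > fit.py <<'E'
from h import *
from scipy.optimize import least_squares
T=dict(np.load('pics/top0.npz'));S=dict(np.load('pics/side0.npz'))
t=lambda a:(np.array(a)+.5)/5-.5+[240,160]
s=lambda a:(np.array(a)+.5)/4.4-.5+[230,140]
def fit(obs,x0):
    P=np.array([o[1] for o in obs],float)/1000
    def f(v):
        c,k=np.cos(v[2]),np.sin(v[2]); W=P@np.array([[c,k,0],[-k,c,0],[0,0,1]])+[v[0],v[1],0]
        return np.concatenate([proj(T if o[0]=='t' else S,w)[0]-(t(o[2]) if o[0]=='t' else s(o[2])) for o,w in zip(obs,W)])
    r=least_squares(f,x0,loss='soft_l1'); print(np.round(r.x,4)); print(np.round(f(r.x).reshape(-1,2),1).tolist()); return r.x
rail=fit([('t',(-78,32,8),(435,143)),('t',(78,32,8),(735,60)),('t',(78,-32,8),(768,182)),('t',(-78,-32,8),(470,265)),
 ('s',(-78,32,8),(282,278)),('s',(-78,-32,8),(407,295)),('s',(78,-32,8),(460,103))],[.5,-.2,-1.3])
car=fit([('t',(-35,30,27),(55,122)),('t',(35,30,27),(200,100)),('t',(35,-30,27),(218,225)),('t',(-35,-30,27),(78,245)),
 ('t',(-12,20,61),(98,122)),('t',(12,20,61),(147,118)),('t',(-12,-20,61),(112,210)),('t',(12,-20,61),(158,205)),
 ('s',(-35,30,27),(47,490)),('s',(35,-30,27),(243,410)),
 ('s',(12,20,61),(100,368)),('s',(12,-20,61),(192,383)),('s',(-12,-20,61),(180,432)),('s',(-12,20,61),(85,405))],[.5,0,-1.5])
# stop face estimate
c,k=np.cos(rail[2]),np.sin(rail[2]); ax=np.array([c,k])
for cam,uv,z in(('t',(658,82),.055),('t',(685,185),.055),('s',(343,68),.055),('s',(437,78),.055)):
    p=pix(T if cam=='t' else S,(t if cam=='t' else s)(uv),z)[:2]-rail[:2]; print('stop from mouth',p@ax+.07, 'lat',p@[-k,c])
E
python3 fit.py
```

```text
[ 0.5786 -0.2228 -1.2901]
[[-1.4, -0.2], [-0.5, -0.5], [0.4, -0.1], [-1.2, 0.5], [-0.7, -1.0], [0.9, -0.7], [1.5, -0.8]]
[ 5.6940e-01  1.4000e-03 -1.4021e+00]
[[-0.3, 0.1], [-0.3, -0.1], [-0.1, -0.6], [-1.2, 0.1], [-0.9, 0.5], [-0.4, -0.3], [-1.1, -0.0], [0.0, -0.7], [0.1, 0.3], [0.5, -0.4], [2.1, -1.5], [1.5, -0.1], [-0.9, -2.1], [0.0, -1.0]]
stop from mouth 0.0999561865874007 lat 0.024178571195126754
stop from mouth 0.09830966396368143 lat -0.025596315187500343
stop from mouth 0.09832515195545989 lat 0.0237005395122848
stop from mouth 0.09947624731580232 lat -0.023965125741929064
```

Emit:
{"name": "carry_out", "arguments": {"deltas": [[[-0.9,-0.79,0,0,0,-0.32,1],[-0.9,-0.79,0,0,0,-0.32,1],[-0.9,-0.79,0,0,0,-0.32,1],[-0.9,-0.79,0,0,0,-0.32,1],[-0.9,-0.79,0,0,0,-0.32,1],[-0.9,-0.79,0,0,0,-0.32,1],[-0.9,-0.79,0,0,0,-0.32,1],[-0.9,-0.79,0,0,0,-0.32,1],[-0.9,-0.79,0,0,0,-0.32,1],[-0.9,-0.79,0,0,0,-0.32,1]]]}}

```text
time_s: 1.1
tcp_pos: [0.3821, 0.3124, 0.2436]
tool_rot: [0.27, -3.129, -0.002]
ft_force: [-0.3, 0.2, 0.3]
gripper_width: 0.093
gripper_force: 0.0
```

```bash
cat > go.py <<'E'
import sys
from h import *
# usage: go.py x y z yaw(of tool y, world)  -> tool-frame deltas
s=st(); a=[float(v) for v in sys.argv[1:]]
m=R.from_rotvec(s['tool_rot']).as_matrix()
d=m.T@(np.array(a[:3])-s['tcp_pos']); c,k=np.cos(a[3]),np.sin(a[3])
y=np.array([c,k,0]);z=np.array([0,0,-1.]);x=np.cross(y,z)
r=R.from_matrix(m.T@np.stack([x,y,z],1)).as_rotvec()
print('shift',np.round(d/.3,4),'turn',np.round(r/1.5,4))
E
python3 go.py .5694 .0014 .15 1.7395
```

```text
1.1 tcp [0.3821 0.3124 0.2436] x [-0.985 -0.171  0.001] y [-0.171  0.985  0.001] z [-0.001  0.001 -1.   ] F [-0.29  0.19  0.29] M [ 0.101  0.034 -0.023] 0.09298887905941872 0.0 q7 0.9558421462789318
shift [-0.4378 -1.1285  0.3102] turn [ 0.0008 -0.0005  0.0022]
```

Emit:
{"name": "carry_out", "arguments": {"deltas": [[[-0.39,-1,0.2,0,0,0,1],[-0.39,-1,0.2,0,0,0,1],[-0.39,-1,0.2,0,0,0,1],[-0.39,-1,0.2,0,0,0,1],[-0.39,-1,0.2,0,0,0,1],[-0.39,-1,0.2,0,0,0,1],[-0.39,-1,0.2,0,0,0,1],[-0.39,-1,0.2,0,0,0,1],[-0.39,-1,0.2,0,0,0,1]]]}}

```text
time_s: 2.0
tcp_pos: [0.549, 0.0378, 0.1832]
tool_rot: [0.271, -3.129, -0.003]
ft_force: [-0.4, 1.4, -0.3]
gripper_width: 0.093
gripper_force: 0.0
```

```bash
python3 go.py .5694 .0014 .061 1.7395
```

```text
2.0 tcp [0.549  0.0378 0.1832] x [-0.985 -0.172  0.001] y [-0.172  0.985  0.002] z [-0.001  0.002 -1.   ] F [-0.41  1.35 -0.29] M [ 0.089  0.062 -0.005] 0.09299840332698055 0.0 q7 1.5927445603852568
shift [-0.0464 -0.1319  0.4069] turn [ 0.0013 -0.0005  0.0028]
```

Emit:
{"name": "carry_out", "arguments": {"deltas": [[[-0.046,-0.132,0.1,0,0,0,1],[-0.046,-0.132,0.25,0,0,0,1],[-0.046,-0.132,0.36,0,0,0,1],[-0.046,-0.132,0.407,0,0,0,1],[-0.046,-0.132,0.407,0,0,0,1],[-0.046,-0.132,0.407,0,0,0,0.2],[-0.046,-0.132,0.407,0,0,0,0.2],[-0.046,-0.132,0.407,0,0,0,0.2],[-0.046,-0.132,0.407,0,0,0,0.2],[-0.046,-0.132,0.407,0,0,0,0.2]]], "force": 25}}

```text
time_s: 3.0
tcp_pos: [0.5698, -0.0016, 0.0622]
tool_rot: [-0.267, 3.129, -0.0]
ft_force: [0.6, -0.5, -0.7]
gripper_width: 0.0574
gripper_force: 0.0
```

```bash
python3 go.py .5694 .0014 .085 1.8515
python3 - <<'E'
from h import *
s=snap('top','top1'); a=s['frame'][160:240,240:400,::-1]
cv2.imwrite('pics/t1c.png',cv2.resize(a,None,fx=5,fy=5,interpolation=cv2.INTER_CUBIC))
E
```

```text
3.0 tcp [ 0.5698 -0.0016  0.0622] x [-0.986 -0.169 -0.001] y [-0.169  0.986 -0.   ] z [ 0.001 -0.    -1.   ] F [ 0.62 -0.54 -0.66] M [0.002 0.036 0.018] 0.05735637188239073 0.0 q7 1.6460866221404284
shift [-0.0005  0.01   -0.0759] turn [-0.0002  0.0007 -0.0738]
```

View pics/t1c.png

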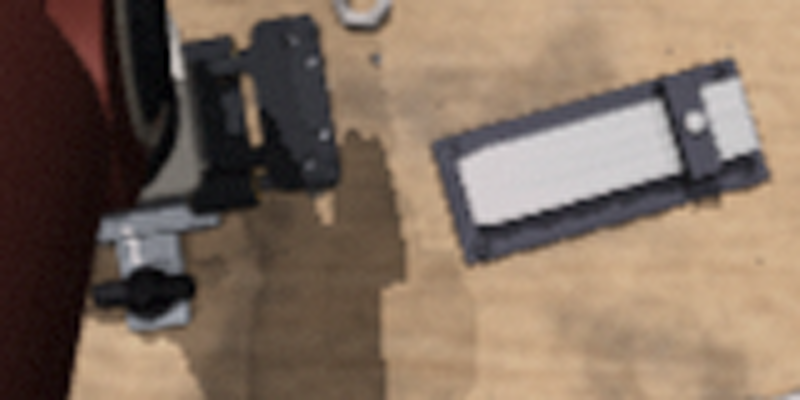

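Emit:
{"name": "carry_out", "arguments": {"deltas": [[[0,0.01,0,0,0,0,0.2],[0,0.01,0,0,0,0,0.2],[0,0.01,0,0,0,0,0.2],[0,0.01,0,0,0,0,0.2],[0,0.01,0,0,0,0,0.2],[0,0.01,0,0,0,0,0.2],[0,0.01,0,0,0,0,0.2],[0,0.01,0,0,0,0,0.2]]], "force": 25}}

```text
time_s: 3.85
tcp_pos: [0.5689, 0.0016, 0.0615]
tool_rot: [0.267, -3.13, -0.0]
ft_force: [0.3, 0.9, -0.3]
gripper_width: 0.0239
gripper_force: 25.0
```

```bash
python3 go.py .5694 .0014 .085 1.8515
```

```text
3.85 tcp [0.5689 0.0016 0.0615] x [-0.986 -0.17   0.   ] y [-0.17   0.986  0.   ] z [-0.  0. -1.] F [ 0.26  0.89 -0.25] M [0.159 0.011 0.047] 0.02392848858206938 24.976734817028046 q7 1.6415729846017866
shift [-0.0015 -0.0009 -0.0784] turn [ 0.0001 -0.0001 -0.0735]
```

```bash
python3 go.py .5440 -.1027 .084 1.8515
```

```text
3.85 tcp [0.5689 0.0016 0.0615] x [-0.986 -0.17   0.   ] y [-0.17   0.986  0.   ] z [-0.  0. -1.] F [ 0.26  0.89 -0.25] M [0.159 0.011 0.047] 0.02392848858206938 24.976734817028046 q7 1.6415729846017866
shift [ 0.1408 -0.3286 -0.0752] turn [ 0.0001 -0.0001 -0.0735]
```

Emit:
{"name": "carry_out", "arguments": {"deltas": [[[0,0,-0.03,0,0,0,0.2],[0,0,-0.075,0,0,0,0.2],[0.035,-0.08,-0.075,0,0,-0.0185,0.2],[0.07,-0.16,-0.075,0,0,-0.037,0.2],[0.105,-0.24,-0.075,0,0,-0.055,0.2],[0.13,-0.3,-0.075,0,0,-0.0735,0.2],[0.141,-0.3286,-0.075,0,0,-0.0735,0.2],[0.141,-0.3286,-0.075,0,0,-0.0735,0.2],[0.141,-0.3286,-0.075,0,0,-0.0735,0.2],[0.141,-0.3286,-0.075,0,0,-0.0735,0.2]]]}}

```text
time_s: 4.85
tcp_pos: [0.5445, -0.1007, 0.0842]
tool_rot: [-0.443, 3.109, 0.002]
ft_force: [-0.8, 0.6, -3.6]
gripper_width: 0.024
gripper_force: 25.0
```

```bash
python3 go.py .5440 -.1027 .084 1.8515
python3 - <<'E'
from h import *
T=snap('top','top2');S=snap('side','side2')
a=cv2.resize(T['frame'][150:230,280:400,::-1],None,fx=5,fy=5,interpolation=cv2.INTER_CUBIC)
b=cv2.resize(S['frame'][140:270,240:350,::-1],None,fx=4,fy=4,interpolation=cv2.INTER_CUBIC)
cv2.imwrite('pics/t2c.png',a);cv2.imwrite('pics/s2c.png',b)
E
```

```text
4.85 tcp [ 0.5445 -0.1007  0.0842] x [-0.96  -0.279 -0.001] y [-0.279  0.96   0.001] z [ 0.001  0.001 -1.   ] F [-0.8   0.65 -3.57] M [0.055 0.037 0.021] 0.023956515166235096 24.976214468479156 q7 1.8880640553529517
shift [ 0.0035 -0.0058  0.0008] turn [0.0008 0.0006 0.0015]
```

View pics/s2c.png

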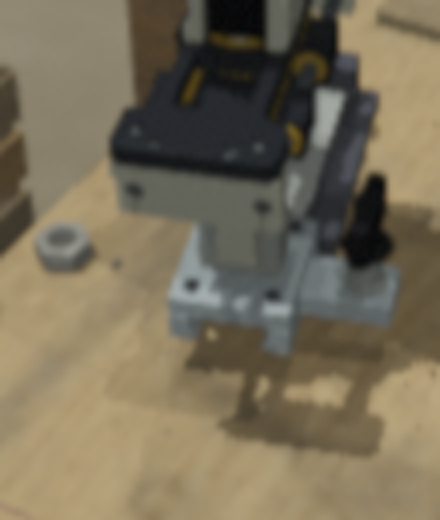

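View pics/t2c.png

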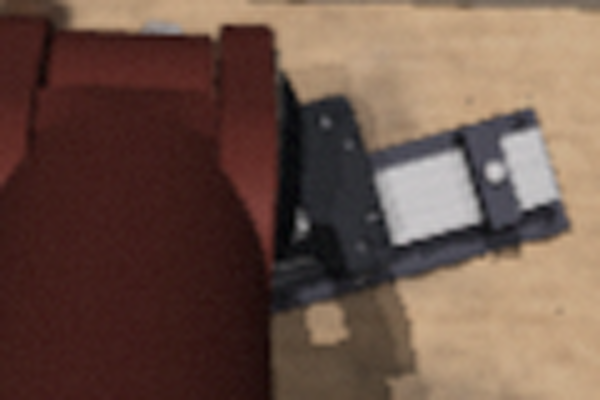

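Run:
```python
from h import *
S=dict(np.load('pics/side2.npz'))
o=np.array([.5445,-.1007,.0227]);y=1.8540-np.pi
M=R.from_euler('z',y).as_matrix()
for p in((-35,30,27),(-35,-30,27),(35,-30,27)):
    print(p,(proj(S,M@np.array(p)/1000+o)[0]-[240,140]+.5)*4-.5)
E=np.array([np.cos(-1.2901),np.sin(-1.2901)]);d=o[:2]-[.5786,-.2228];print('rail coords',d@E,d@[-E[1],E[0]])
```

```text
(-35, 30, 27) [170.54423134 297.56096618]
(-35, -30, 27) [294.42774641 315.08593619]
(35, -30, 27) [323.00674192 220.1309427 ]
rail coords -0.1267678897434665 0.0010593063713218998
```

Emit:
{"name": "carry_out", "arguments": {"deltas": [[[0,-0.01,0,0,0,0,0.2],[0,-0.02,0,0,0,0,0.2],[0,-0.03,0,0,0,0,0.2],[0,-0.04,0,0,0,0,0.2],[0,-0.05,0,0,0,0,0.2],[0,-0.05,0,0,0,0,0.2],[0,-0.05,0,0,0,0,0.2]]]}}

```text
time_s: 5.65
tcp_pos: [0.5481, -0.1174, 0.084]
tool_rot: [0.439, -3.111, -0.0]
ft_force: [-0.8, 0.0, -3.9]
gripper_width: 0.0238
gripper_force: 25.0
```

```bash
cat > rc.py <<'E'
from h import *
s=st(); E=np.array([np.cos(-1.2901),np.sin(-1.2901)]);d=s['tcp_pos'][:2]-np.array([.5786,-.2228])
m=R.from_rotvec(s['tool_rot']).as_matrix()
print('nose from mouth',d@E+.105,'lat',d@[-E[1],E[0]],'yaw',np.arctan2(m[1,1],m[0,1])-1.8515,'Frail',s['ft_force'][:2]@E,s['ft_force'][:2]@[-E[1],E[0]])
E
python3 rc.py
```

```text
5.65 tcp [ 0.5481 -0.1174  0.084 ] x [-0.961 -0.277  0.   ] y [-0.277  0.961  0.   ] z [-0.  0. -1.] F [-0.76  0.02 -3.94] M [ 0.091 -0.003  0.02 ] 0.02377410188697337 24.97617244720459 q7 1.9115390843229298
nose from mouth -0.004744070420236321 lat -0.00013387874067385605 yaw -0.0005484829971342808 Frail -0.23572617136696145 -0.7273817606471411
```

Emit:
{"name": "carry_out", "arguments": {"deltas": [[[0,-0.006,0,0,0,0,0.2],[0,-0.012,0,0,0,0,0.2],[0,-0.018,0,0,0,0,0.2],[0,-0.024,0,0,0,0,0.2],[0,-0.03,0,0,0,0,0.2],[0,-0.036,0,0,0,0,0.2],[0,-0.042,0,0,0,0,0.2],[0,-0.048,0,0,0,0,0.2]]]}}

```text
time_s: 6.45
tcp_pos: [0.5522, -0.1313, 0.0841]
tool_rot: [0.439, -3.111, 0.0]
ft_force: [-0.3, 1.4, -4.3]
gripper_width: 0.0239
gripper_force: 25.0
```

```bash
python3 rc.py
```

```text
6.45 tcp [ 0.5522 -0.1313  0.0841] x [-0.961 -0.277  0.   ] y [-0.277  0.961 -0.   ] z [-0. -0. -1.] F [-0.31  1.43 -4.28] M [ 0.093 -0.047  0.019] 0.023893856194273644 24.976206421852112 q7 1.9335706236172814
nose from mouth 0.0097457864024042 lat -4.778398256370664e-05 yaw -0.00017826818449284687 Frail -1.4635226679946323 0.0941573805583718
```

Entered the lead-in with no notable force. Continue 24 mm.

Emit:
{"name": "carry_out", "arguments": {"deltas": [[[0,-0.008,0,0,0,0,0.2],[0,-0.016,0,0,0,0,0.2],[0,-0.024,0,0,0,0,0.2],[0,-0.032,0,0,0,0,0.2],[0,-0.04,0,0,0,0,0.2],[0,-0.048,0,0,0,0,0.2],[0,-0.056,0,0,0,0,0.2],[0,-0.064,0,0,0,0,0.2],[0,-0.072,0,0,0,0,0.2],[0,-0.08,0,0,0,0,0.2]]]}}

```text
time_s: 7.45
tcp_pos: [0.5588, -0.1544, 0.084]
tool_rot: [0.439, -3.111, 0.0]
ft_force: [0.5, 1.3, -3.7]
gripper_width: 0.0238
gripper_force: 25.0
```

```bash
python3 rc.py
```

```text
7.45 tcp [ 0.5588 -0.1544  0.084 ] x [-0.961 -0.277  0.   ] y [-0.277  0.961 -0.   ] z [-0. -0. -1.] F [ 0.48  1.27 -3.7 ] M [ 0.047 -0.036  0.004] 0.023821825806541026 24.976195693016052 q7 1.9691533634589848
nose from mouth 0.033775788353510874 lat -5.80455900581478e-05 yaw -0.00021921362406063238 Frail -1.0881472034007953 0.8083276366494947
```

Emit:
{"name": "carry_out", "arguments": {"deltas": [[[0,-0.01,0,0,0,0,0.2],[0,-0.02,0,0,0,0,0.2],[0,-0.03,0,0,0,0,0.2],[0,-0.04,0,0,0,0,0.2],[0,-0.05,0,0,0,0,0.2],[0,-0.06,0,0,0,0,0.2],[0,-0.07,0,0,0,0,0.2],[0,-0.08,0,0,0,0,0.2],[0,-0.09,0,0,0,0,0.2],[0,-0.1,0,0,0,0,0.2]]]}}

```text
time_s: 8.45
tcp_pos: [0.5671, -0.1832, 0.084]
tool_rot: [0.439, -3.111, -0.0]
ft_force: [-0.6, 0.5, -4.5]
gripper_width: 0.0239
gripper_force: 25.0
```

```bash
python3 rc.py
```

```text
8.45 tcp [ 0.5671 -0.1832  0.084 ] x [-0.961 -0.277  0.   ] y [-0.277  0.961  0.   ] z [-0.  0. -1.] F [-0.56  0.54 -4.55] M [ 0.037 -0.008 -0.002] 0.023865541475054597 24.97620552778244 q7 2.0123165375614147
nose from mouth 0.06380208583473074 lat -7.447548700654366e-05 yaw -0.00016081314268756586 Frail -0.6717179598146421 -0.3897675757562673
```

Emit:
{"name": "carry_out", "arguments": {"deltas": [[[0,-0.01,0,0,0,0,0.2],[0,-0.02,0,0,0,0,0.2],[0,-0.03,0,0,0,0,0.2],[0,-0.04,0,0,0,0,0.2],[0,-0.05,0,0,0,0,0.2],[0,-0.06,0,0,0,0,0.2],[0,-0.07,0.001,0,0,0,0.2],[0,-0.08,0.002,0,0,0,0.2],[0,-0.09,0.003,0,0,0,0.2],[0,-0.093,0.003,0,0,0,0.2]]]}}

```text
time_s: 9.45
tcp_pos: [0.5748, -0.2105, 0.0831]
tool_rot: [0.438, -3.111, 0.001]
ft_force: [-0.3, 0.2, -4.8]
gripper_width: 0.0236
gripper_force: 25.0
```

```bash
python3 rc.py
```

```text
9.45 tcp [ 0.5748 -0.2105  0.0831] x [-0.961 -0.276  0.   ] y [-0.276  0.961 -0.   ] z [-0. -0. -1.] F [-0.28  0.15 -4.84] M [ 0.058  0.013 -0.017] 0.02359599301292584 24.976049065589905 q7 2.0506220764738146
nose from mouth 0.09211489330412236 lat -0.0002824111418842962 yaw -0.0008152504438820873 Frail -0.224473810346485 -0.22599832315995516
```

Emit:
{"name": "carry_out", "arguments": {"deltas": [[[0,-0.002,0,0,0,0,0.2],[0,-0.004,0,0,0,0,0.2],[0,-0.006,0,0,0,0,0.2],[0,-0.008,0,0,0,0,0.2],[0,-0.01,0,0,0,0,0.2],[0,-0.01,0,0,0,0,0.2]]]}}

```text
time_s: 10.05
tcp_pos: [0.5756, -0.2128, 0.0832]
tool_rot: [0.439, -3.111, 0.0]
ft_force: [-0.7, 0.5, -4.0]
gripper_width: 0.0238
gripper_force: 25.0
```

```bash
python3 rc.py
```

```text
10.05 tcp [ 0.5756 -0.2128  0.0832] x [-0.961 -0.277  0.   ] y [-0.277  0.961 -0.   ] z [-0. -0. -1.] F [-0.72  0.45 -3.95] M [ 0.091 -0.067  0.01 ] 0.023802104026751713 24.976124167442322 q7 2.054522727555384
nose from mouth 0.09460425823631324 lat -0.00012302009833030977 yaw -0.0003224350279233956 Frail -0.6308621168698096 -0.5623329771932764
```

Emit:
{"name": "carry_out", "arguments": {"deltas": [[[0,-0.0015,0,0,0,0,0.2],[0,-0.003,0,0,0,0,0.2],[0,-0.0045,0,0,0,0,0.2],[0,-0.006,0,0,0,0,0.2],[0,-0.0075,0,0,0,0,0.2],[0,-0.009,0,0,0,0,0.2],[0,-0.009,0,0,0,0,0.2]]]}}

```text
time_s: 10.75
tcp_pos: [0.5764, -0.2155, 0.0832]
tool_rot: [-0.439, 3.111, -0.0]
ft_force: [0.4, -0.0, -4.2]
gripper_width: 0.0234
gripper_force: 25.0
```

```bash
python3 rc.py
```

```text
10.75 tcp [ 0.5764 -0.2155  0.0832] x [-0.961 -0.277 -0.   ] y [-0.277  0.961 -0.   ] z [ 0. -0. -1.] F [ 0.43 -0.02 -4.2 ] M [ 0.056 -0.013 -0.005] 0.023444425827774583 24.97610628604889 q7 2.0581895414405174
nose from mouth 0.09734138434457593 lat -8.660697062646281e-05 yaw -0.00037347401990062146 Frail 0.13727519024145787 0.4038250196598835
```

Emit:
{"name": "carry_out", "arguments": {"deltas": [[[0,-0.001,0,0,0,0,0.2],[0,-0.002,0,0,0,0,0.2],[0,-0.003,0,0,0,0,0.2],[0,-0.004,0,0,0,0,0.2],[0,-0.005,0,0,0,0,0.2],[0,-0.005,0,0,0,0,0.2]]]}}

```text
time_s: 11.35
tcp_pos: [0.5768, -0.2168, 0.0832]
tool_rot: [0.439, -3.111, 0.0]
ft_force: [0.5, -0.8, -4.1]
gripper_width: 0.0235
gripper_force: 25.0
```

```bash
python3 rc.py
```

```text
11.35 tcp [ 0.5768 -0.2168  0.0832] x [-0.961 -0.277  0.   ] y [-0.277  0.961 -0.   ] z [-0. -0. -1.] F [ 0.5  -0.82 -4.11] M [ 0.052  0.013 -0.016] 0.023531023032774764 24.97612953186035 q7 2.060192437337636
nose from mouth 0.09875203871069047 lat -9.711845431518745e-05 yaw -0.00033413546140881323 Frail 0.9277170333044942 0.25714015382166683
```

Emit:
{"name": "carry_out", "arguments": {"deltas": [[[0,-0.001,0,0,0,0,0.2],[0,-0.002,0,0,0,0,0.2],[0,-0.003,0,0,0,0,0.2],[0,-0.004,0,0,0,0,0.2],[0,-0.005,0,0,0,0,0.2],[0,-0.005,0,0,0,0,0.2]]]}}

```text
time_s: 11.95
tcp_pos: [0.5772, -0.2183, 0.0831]
tool_rot: [0.439, -3.111, 0.0]
ft_force: [0.2, 0.6, -4.9]
gripper_width: 0.0238
gripper_force: 25.0
```

```bash
python3 rc.py
```

```text
11.95 tcp [ 0.5772 -0.2183  0.0831] x [-0.961 -0.277  0.   ] y [-0.277  0.961 -0.   ] z [-0. -0. -1.] F [ 0.22  0.57 -4.88] M [0.026 0.052 0.007] 0.023797666735573247 24.976138472557068 q7 2.062260004733663
nose from mouth 0.10024515043720135 lat -8.676172189652767e-05 yaw -0.00025937379633611535 Frail -0.4883442305558987 0.3721876619753345
```

Emit:
{"name": "carry_out", "arguments": {"deltas": [[[0,-0.001,0,0,0,0,0.2],[0,-0.002,0,0,0,0,0.2],[0,-0.003,0,0,0,0,0.2],[0,-0.004,0,0,0,0,0.2],[0,-0.005,0,0,0,0,0.2],[0,-0.005,0,0,0,0,0.2]]]}}

```text
time_s: 12.55
tcp_pos: [0.5776, -0.2197, 0.0832]
tool_rot: [0.439, -3.111, 0.0]
ft_force: [1.0, -0.2, -4.3]
gripper_width: 0.0239
gripper_force: 25.0
```

```bash
python3 rc.py
```

```text
12.55 tcp [ 0.5776 -0.2197  0.0832] x [-0.961 -0.277  0.   ] y [-0.277  0.961 -0.   ] z [ 0. -0. -1.] F [ 1.05 -0.22 -4.27] M [ 0.029 -0.049 -0.019] 0.023922704406286726 24.976104497909546 q7 2.064287385499128
nose from mouth 0.10179113248143022 lat -8.643754290605364e-05 yaw -0.00028959688620910917 Frail 0.5049162936569646 0.943096991016531
```

Emit:
{"name": "carry_out", "arguments": {"deltas": [[[0,-0.001,0,0,0,0,0.2],[0,-0.002,0,0,0,0,0.2],[0,-0.003,0,0,0,0,0.2],[0,-0.004,0,0,0,0,0.2],[0,-0.005,0,0,0,0,0.2],[0,-0.005,0,0,0,0,0.2]]]}}

```text
time_s: 13.15
tcp_pos: [0.5777, -0.22, 0.0831]
tool_rot: [0.44, -3.11, -0.003]
ft_force: [-1.3, 2.5, -3.1]
gripper_width: 0.0238
gripper_force: 25.0
```

```bash
python3 rc.py
```

```text
13.15 tcp [ 0.5777 -0.22    0.0831] x [-0.961 -0.278  0.001] y [-0.278  0.961  0.002] z [-0.001  0.001 -1.   ] F [-1.32  2.49 -3.06] M [0.709 0.322 0.056] 0.02378783054530781 24.976718723773956 q7 2.066353923789765
nose from mouth 0.10204119431728637 lat -8.052889014468275e-05 yaw 0.0005338778128718413 Frail -2.7601785208962113 -0.5736116398286589
```

Emit:
{"name": "carry_out", "arguments": {"deltas": [[[0,-0.001,0.001,0,0,0,0.2],[0,-0.002,0.002,0,0,0,0.2],[0,-0.003,0.003,0,0,0,0.2],[0,-0.003,0.003,0,0,0,0.2],[0,-0.003,0.003,0,0,0,0.2]]]}}

```text
time_s: 13.65
tcp_pos: [0.5778, -0.2201, 0.0826]
tool_rot: [0.441, -3.109, -0.004]
ft_force: [-4.0, 4.7, 1.1]
gripper_width: 0.0237
gripper_force: 25.0
```

```bash
python3 rc.py
```

```text
13.65 tcp [ 0.5778 -0.2201  0.0826] x [-0.961 -0.278  0.001] y [-0.278  0.961  0.003] z [-0.002  0.002 -1.   ] F [-3.95  4.74  1.09] M [1.256 0.66  0.129] 0.023727798634755982 24.978478252887726 q7 2.0673915633397146
nose from mouth 0.10216986930444688 lat 2.613340374128879e-05 yaw 0.0009934263385278364 Frail -5.646003686555737 -2.4833412061377405
```

Emit:
{"name": "carry_out", "arguments": {"deltas": [[[0,0,0.002,0,0,0,0.33],[0,0.002,0.002,0,0,0,0.33],[0,0.004,0.001,0,0,0,0.33],[0,0.004,0,0,0,0,0.33],[0,0.004,-0.04,0,0,0,0.33],[0,0.004,-0.12,0,0,0,0.33],[0,0.004,-0.25,0,0,0,0.33],[0,0.004,-0.25,0,0,0,0.33]]]}}

```text
time_s: 14.45
tcp_pos: [0.5821, -0.2224, 0.1639]
tool_rot: [-0.437, 3.099, -0.01]
ft_force: [0.4, 0.7, -0.1]
gripper_width: 0.0305
gripper_force: 0.0
```

```bash
python3 rc.py; python3 go.py .5201 -.2367 .150 0.21
```

```text
14.45 tcp [ 0.5821 -0.2224  0.1639] x [-0.961 -0.276 -0.011] y [-0.276  0.961 -0.008] z [ 0.013 -0.005 -1.   ] F [ 0.44  0.71 -0.05] M [ 0.052 -0.034 -0.055] 0.030533165413327387 0.0 q7 2.081906170769439
nose from mouth 0.10561624098092517 lat 0.0034445492513495543 yaw -0.0006942715459365978 Frail -0.5563912339503243 0.6194897273869384
14.45 tcp [ 0.5821 -0.2224  0.1639] x [-0.961 -0.276 -0.011] y [-0.276  0.961 -0.008] z [ 0.013 -0.005 -1.   ] F [ 0.44  0.71 -0.05] M [ 0.052 -0.034 -0.055] 0.030533165413327387 0.0 q7 2.081906170769439
shift [0.2122 0.0118 0.0438] turn [0.0019 0.0101 1.0939]
```

Emit:
{"name": "carry_out", "arguments": {"deltas": [[[0.1,0.012,0.04,0,0,0.1,0.33],[0.2,0.012,0.04,0,0,0.2,0.33],[0.212,0.012,0.04,0,0,0.3,0.33],[0.212,0.012,0.04,0,0,0.4,0.33],[0.212,0.012,0.04,0,0,0.5,0.33],[0.212,0.012,0.04,0,0,0.6,0.33],[0.212,0.012,0.04,0,0,0.7,0.33],[0.212,0.012,0.04,0,0,0.8,0.33],[0.212,0.012,0.04,0,0,0.9,0.33],[0.212,0.012,0.04,0,0,1,0.33]]]}}

```text
time_s: 15.45
tcp_pos: [0.5162, -0.2352, 0.1458]
tool_rot: [1.806, 2.569, 0.0]
ft_force: [-0.9, 0.7, -0.4]
gripper_width: 0.0306
gripper_force: 0.0
```

Emit:
{"name": "carry_out", "arguments": {"deltas": [[[0,0,0,0,0,0.09,0.33],[0,0,0,0,0,0.09,0.33],[0,0,0,0,0,0.09,0.33],[0,0,0,0,0,0.09,0.33]]]}}

```text
time_s: 15.85
tcp_pos: [0.5159, -0.235, 0.1454]
tool_rot: [1.966, 2.45, 0.0]
ft_force: [-0.4, 1.1, -0.1]
gripper_width: 0.0303
gripper_force: 0.0
```

```bash
python3 go.py .5201 -.2367 .097 0.21;python3 - <<'E'
from h import *
S=snap('side','side3');T=snap('top','top3')
o=np.array([.5778,-.2201,.021]);M=R.from_euler('z',-1.2901).as_matrix()
b=cv2.resize(S['frame'][110:235,260:370,::-1],None,fx=4.6,fy=4.6,interpolation=cv2.INTER_CUBIC)
for p in((-35,30,27),(-35,-30,27),(0,-60,75),(-12,20,61),(-12,-20,61)):
    q=(proj(S,M@np.array(p)/1000+o)[0]-[260,110]+.5)*4.6-.5; cv2.circle(b,tuple(int(v) for v in q),3,(0,0,255),1)
cv2.imwrite('pics/s3c.png',b)
E
```

```text
15.85 tcp [ 0.5159 -0.235   0.1454] x [-0.217  0.976 -0.   ] y [0.976 0.217 0.   ] z [ 0. -0. -1.] F [-0.38  1.09 -0.12] M [-0.051  0.059 -0.013] 0.030307381867617826 0.0 q7 0.8637198324043895
shift [-0.0084  0.0123  0.1615] turn [0.0002 0.0001 0.0055]
```

View pics/s3c.png

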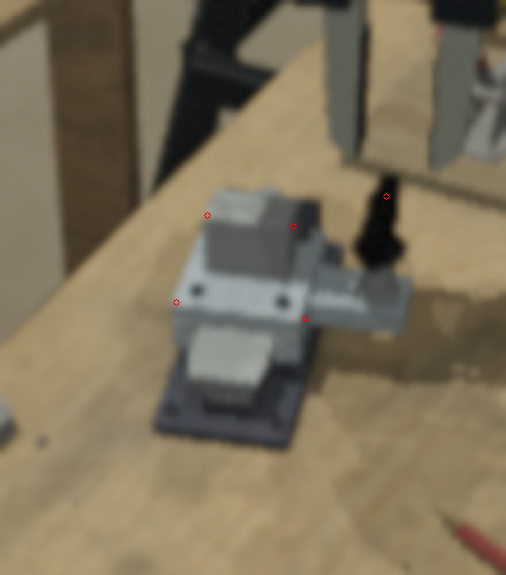

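Emit:
{"name": "carry_out", "arguments": {"deltas": [[[-0.008,0.012,0.03,0,0,0.006,0.33],[-0.008,0.012,0.06,0,0,0.006,0.33],[-0.008,0.012,0.08,0,0,0.006,0.33],[-0.008,0.012,0.095,0,0,0.006,0.33],[-0.008,0.012,0.11,0,0,0.006,0.33],[-0.008,0.012,0.125,0,0,0.006,0.33],[-0.008,0.012,0.14,0,0,0.006,0.33],[-0.008,0.012,0.155,0,0,0.006,0.33],[-0.008,0.012,0.158,0,0,0.006,0.33]]]}}

```text
time_s: 16.85
tcp_pos: [0.5196, -0.2364, 0.0973]
tool_rot: [-1.979, -2.439, 0.001]
ft_force: [-0.4, 0.8, 0.5]
gripper_width: 0.0308
gripper_force: 0.0
```

Emit:
{"name": "carry_out", "arguments": {"deltas": [[[0,0,0,0,0,0,0.2],[0,0,0,0,0,0,0.05],[0,0,0,0,0,0,0.05],[0,0,0,0,0,0,0.05],[0,0,0,0,0,0,0.05],[0,0,0,0,0,0,0.05]]], "force": 15}}

```text
time_s: 17.45
tcp_pos: [0.5211, -0.2362, 0.0981]
tool_rot: [1.977, 2.439, 0.002]
ft_force: [4.2, 0.7, -1.8]
gripper_width: 0.0113
gripper_force: 14.9
```

```bash
cat > kn.py <<'E'
from h import *
s=monitor.get_state(); m=R.from_rotvec(s['tool_rot']).as_matrix(); E=np.array([np.cos(-1.2901),np.sin(-1.2901)]);L=np.array([-E[1],E[0]])
d=s['tcp_pos'][:2]-np.array([.5201,-.2367])
print(s['time_s'],'knob',np.round(.2807-np.arctan2(m[1,1],m[0,1]),4),'Mz',np.round(s['moment'],3),'F ax/lat/z',np.round([s['ft_force'][:2]@E,s['ft_force'][:2]@L,s['ft_force'][2]],2),'off',np.round([d@E,d@L],4),'z',s['tcp_pos'][2],s['gripper_width'],s['gripper_force'],'q7',s['joint_positions'][6],'tau7',s['joint_efforts'][6])
E
python3 kn.py
```

```text
17.45 knob 0.0724 Mz [ 0.19  -0.768  0.136] F ax/lat/z [ 0.48  4.26 -1.82] off [-0.0002  0.0011] z 0.09807696771215381 0.011326077133875243 14.911471456289291 q7 0.8803135921995306 tau7 -0.15445570461452007
```

Emit:
{"name": "carry_out", "arguments": {"deltas": [[[0,0.002,0,0,0,0,0.05],[0,0.004,0,0,0,0,0.05],[0,0.004,0,0,0,0.04,0.05],[0,0.004,0,0,0,0.08,0.05],[0,0.004,0,0,0,0.12,0.05],[0,0.004,0,0,0,0.16,0.05],[0,0.004,0,0,0,0.2,0.05],[0,0.004,0,0,0,0.22,0.05],[0,0.004,0,0,0,0.22,0.05]]], "force": 50}}

```text
time_s: 18.35
tcp_pos: [0.5211, -0.2361, 0.098]
tool_rot: [-2.353, -2.081, 0.0]
ft_force: [2.2, 0.8, 0.4]
gripper_width: 0.0108
gripper_force: 49.8
```

```bash
python3 kn.py
```

```text
18.35 knob 0.4031 Mz [ 0.187 -0.548  0.214] F ax/lat/z [-0.18  2.39  0.42] off [-0.0003  0.0011] z 0.09803459526144524 0.010816978512649796 49.77007806301117 q7 0.6360484361109727 tau7 -0.26686303317546844
```

Emit:
{"name": "carry_out", "arguments": {"deltas": [[[0,0,0,0,0,0.025,0.05],[0,0,0,0,0,0.05,0.05],[0,0,0,0,0,0.05,0.05],[0,0,0,0,0,0.05,0.05]]]}}

```text
time_s: 18.75
tcp_pos: [0.5211, -0.2362, 0.098]
tool_rot: [-2.43, -1.991, -0.0]
ft_force: [2.2, 2.1, 0.7]
gripper_width: 0.0107
gripper_force: 49.8
```

```bash
python3 kn.py
```

```text
18.75 knob 0.4786 Mz [ 0.322 -0.42   0.165] F ax/lat/z [-1.39  2.74  0.73] off [-0.0003  0.0011] z 0.09796704917146964 0.010661331687703265 49.77770805358887 q7 0.5802478681769504 tau7 -0.1586668286472559
```

Emit:
{"name": "carry_out", "arguments": {"deltas": [[[0,0,0,0,0,0.02,0.05],[0,0,0,0,0,0.04,0.05],[0,0,0,0,0,0.04,0.05],[0,0,0,0,0,0.04,0.05]]]}}

```text
time_s: 19.15
tcp_pos: [0.521, -0.2362, 0.0979]
tool_rot: [-2.489, -1.917, 0.0]
ft_force: [1.4, 2.2, 2.5]
gripper_width: 0.0102
gripper_force: 49.8
```

```bash
python3 kn.py
```

```text
19.15 knob 0.5386 Mz [ 0.376 -0.45   0.187] F ax/lat/z [-1.72  1.97  2.54] off [-0.0003  0.0011] z 0.09792781274083766 0.010213506453269187 49.77441430091858 q7 0.5356369073271104 tau7 -0.18182299565523863
```

Emit:
{"name": "carry_out", "arguments": {"deltas": [[[0,0,0,0,0,0.02,0.05],[0,0,0,0,0,0.04,0.05],[0,0,0,0,0,0.04,0.05],[0,0,0,0,0,0.04,0.05]]]}}

```text
time_s: 19.55
tcp_pos: [0.521, -0.2362, 0.0979]
tool_rot: [-2.545, -1.842, 0.0]
ft_force: [1.5, 2.0, 3.7]
gripper_width: 0.0106
gripper_force: 49.8
```

```bash
python3 kn.py
```

```text
19.55 knob 0.5984 Mz [ 0.453 -0.324  0.265] F ax/lat/z [-1.53  2.01  3.67] off [-0.0002  0.001 ] z 0.09790813616542393 0.010614062511365822 49.77291405200958 q7 0.4911115826954558 tau7 -0.27125274762511253
```

Emit:
{"name": "carry_out", "arguments": {"deltas": [[[0,0,0,0,0,0.015,0.05],[0,0,0,0,0,0.03,0.05],[0,0,0,0,0,0.03,0.05],[0,0,0,0,0,0.03,0.05]]]}}

```text
time_s: 19.95
tcp_pos: [0.5209, -0.2363, 0.0979]
tool_rot: [-2.586, -1.784, 0.0]
ft_force: [1.7, 1.8, 3.9]
gripper_width: 0.0108
gripper_force: 49.8
```

```bash
python3 kn.py
```

```text
19.95 knob 0.6434 Mz [ 0.432 -0.203  0.348] F ax/lat/z [-1.27  2.17  3.87] off [-0.0002  0.0009] z 0.097911646597858 0.010827999783574268 49.794373512268066 q7 0.4575951050543201 tau7 -0.3411892242729664
```

```bash
cat > kavg.py <<'E'
from h import *
A=[]
for i in range(8):
    cams.snapshot('top'); s=monitor.get_state(); m=R.from_rotvec(s['tool_rot']).as_matrix()
    A.append(np.r_[s['moment'],s['joint_efforts'][6],.2807-np.arctan2(m[1,1],m[0,1]),s['ft_force']])
A=np.array(A);print(s['time_s'],np.round(A[:,2],3),np.round(A.mean(0),3),'sd',A[:,2].std())
E
python3 kavg.py
```

```text
20.35 [0.342 0.287 0.385 0.31  0.359 0.328 0.323 0.362] [ 0.467 -0.138  0.337 -0.338  0.643  0.979  2.096  4.154] sd 0.02926122062465653
```

Emit:
{"name": "carry_out", "arguments": {"deltas": [[[0,0,0,0,0,0.005,0.05],[0,0,0,0,0,0.01,0.05],[0,0,0,0,0,0.01,0.05]]]}}

```text
time_s: 20.65
tcp_pos: [0.5209, -0.2363, 0.0979]
tool_rot: [-2.599, -1.765, 0.0]
ft_force: [0.5, 1.8, 5.2]
gripper_width: 0.0106
gripper_force: 49.8
```

```bash
python3 kavg.py
```

```text
21.05 [0.374 0.409 0.376 0.408 0.37  0.384 0.384 0.4  ] [ 0.466  0.009  0.388 -0.381  0.658  0.423  2.035  4.766] sd 0.014365183335285454
```

Emit:
{"name": "carry_out", "arguments": {"deltas": [[[0,0,0,0,0,0,0.2],[0,0,0,0,0,0,0.33],[0,0,0,0,0,0,0.33],[0,0,0,0,0,0,0.33],[0,0,-0.05,0,0,0,0.33],[0,0,-0.15,0,0,0,0.33],[0,0,-0.3,0,0,0,0.33],[0,0,-0.3,0,0,0,0.33],[0,0,-0.3,0,0,0,0.33]]]}}

```text
time_s: 21.95
tcp_pos: [0.5213, -0.2366, 0.1887]
tool_rot: [2.598, 1.764, 0.002]
ft_force: [-0.4, 0.6, -0.8]
gripper_width: 0.0309
gripper_force: 0.0
```

```bash
python3 kn.py
python3 - <<'E'
from h import *
S=snap('side','side4')
cv2.imwrite('pics/s4c.png',cv2.resize(S['frame'][110:235,260:370,::-1],None,fx=4.6,fy=4.6,interpolation=cv2.INTER_CUBIC))
E
```

```text
21.95 knob 0.6587 Mz [-0.079  0.16  -0.042] F ax/lat/z [-0.67 -0.19 -0.85] off [0.0002 0.0012] z 0.18871685908296973 0.030905648821520023 0.0 q7 0.37616755322995327 tau7 -0.00933008675929159
```

View pics/s4c.png

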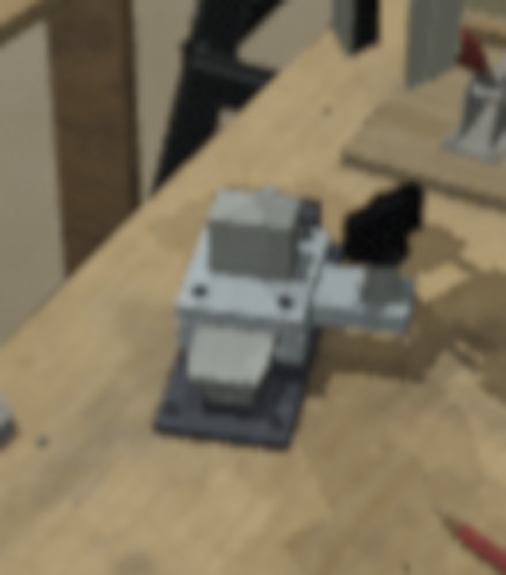

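The picture shows the carriage at home on the rail, around (245,290) in the crop. The knob bar has turned, around (385,220), and the gripper is clear of everything.

```bash
python3 -c "
from plant import manip; print(manip.hand_in())"
```

```text
the job is handed in; nothing more can be done
None
```

I slid the carriage onto the rail until it met the end stop, turned the clamp knob to about 0.66 rad, let go and handed the job in at about 22 s; no verdict came back, and the pad force, put at 25 to 32 N, is only estimated from the knob torque.

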